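# Turn the plating turntable to its start line with a fingertip

## Task

The culture dish on the plating turntable is about to be streaked: set the turntable to its start position by pushing one of its three upright jaws round gently with a fingertip until the index mark on the disc lines up with the start line, the one long broad line across the graduated ring. Turn it slowly, either way round, without spinning, squeezing or pressing hard on it; do not touch the dish, which stays flat on the disc between the jaws. Leave everything else on the bench where it is, and finish clear with the turntable standing still.

Things in the scene. Friction and masses are not known exactly. Their poses are not given: they have to be found in the camera images.
- turntable_base: Heavy fixed base of the turntable, a grey round casting 210 mm across with a white graduated ring on top (inner radius 80 mm, outer radius 100 mm, 25.5 mm above the base's underside; thin black lines every 5 degrees, 4 to 10 mm long). Origin on the turning axis, at the underside; z up; x points along the start line. It stands on a 3 mm bench pad, so the origin is 3 mm above the work surface.
- start_line (a point): Inner end of the start line, the only line that runs across the whole width of the ring (20 mm long, 5 mm broad). 79 mm from the turning axis, 26 mm above the base's underside. Its x axis points outward along the line, its z axis up.
- turntable (a joint): Angle of the turntable disc (rad), positive counter-clockwise seen from above, 0 (or any whole turn) when the index mark is on the start line. No stops: it can be turned either way. A stiff greased bearing: it takes 0.07 N m (about 1.2 N at a jaw) to turn slowly and 0.1 N m more for each rad/s of speed, does not coast, and stays where it is left.
- index_mark (a point): Outer end of the index mark on the disc, a black pointer 22 mm long that tapers outward from 14 mm to 4.5 mm broad, at the rim of the aluminium disc (156 mm across, its top 34 mm above the base's underside), 77 mm from the axis. Its x axis points outward along the mark. The mark is carried down the rim as a 4 mm line. No jaw stands on it: the jaws are 60, 180 and 300 degrees counter-clockwise from it.
- disc_centre (a point): Centre of the top face of the disc, on the turning axis, 34 mm above the base's underside. Its x axis points along the index mark and turns with the disc.
- jaw1 (a point): Middle of the top of the jaw 60 degrees counter-clockwise (seen from above) from the index mark, 60.5 mm from the axis. Each jaw is an upright steel web fixed to the disc: 10 mm thick across (tangentially), 26 mm long radially (from 47.5 to 73.5 mm from the axis), its top 33 mm above the disc; a foot 20 mm wide, 30 mm long and 4 mm thick lies under it (with 1.5 mm screw heads). Its x and y axes are those of the disc, not of the jaw.
- jaw2 (a point): The same on the jaw 180 degrees from the index mark.
- jaw3 (a point): The same on the jaw 300 degrees counter-clockwise from the index mark.
- dish: Loose closed culture dish lying on the disc between the jaws, 90 mm across, 15 mm high, about 45 g, about 2.5 mm of play to each jaw; clear plastic with tan agar. Origin under its centre. It rides round with the disc.
- spare_dish: Bystander: closed round culture dish lying on the pad, 90 mm across, 15 mm high; origin under its centre.
- culture_plate: Bystander: lidded rectangular well plate, 128 x 86 mm, 18 mm high; origin under its centre, x along its length.
- cool_block: Bystander: blue cooling block with small tube caps in its top, 118 x 148 mm, 83 mm high; origin under its centre.
- beaker: Bystander: translucent plastic beaker, 120 mm across its rim, 127 mm high; origin under its centre.
- pipette: Bystander: pale handheld pipette lying on its side along its x axis, from 148 mm behind to 122 mm ahead of its origin, up to 36 mm wide (its finger hook reaches 43 mm to +y), 32 mm high.
- tube: Bystander: capped plastic centrifuge tube standing upright, 34 mm across its cap, 112 mm high; origin under its centre.
- marker: Bystander: marker pen lying along its y axis, 120 mm long, 12 mm thick; origin under its middle.
Things that resemble listed ones, but are neither listed nor needed, are in the scene too. Leave any blue or yellow look-alike of the dish alone.

How it is judged:
By the outcome, as a careful person would: the job done as asked, in the order asked, and still so for the second after the job is handed in, with the robot touching nothing.
It also fails if it takes over 64 s, if anything falls off the work surface, if the arm or the gripper's body presses on something with over 40 N, if the wrist force passes 120 N, or if a joint passes its speed limit or range.

## Robot

A 6-joint arm with a two-finger parallel gripper is mounted at the origin on the work surface. World frame = base frame: x ahead of the robot, y to its left, z up, the work surface at z = 0. Lengths are in m, angles in degrees, forces in N, time in s.
With the tool pointing down it reaches from about 0.325 to 0.85 m from the base axis. Payload 15.5 kg.
Tool frame: the origin (TCP) lies midway between the tips of the shut fingers; the grasp point (between the pads) lies 19 mm behind it; y points along the fingers, x is the direction in which the jaws open and shut, and the axes are right-handed (so a half turn about y gives the same grasp; the last joint's range is limited). The gripper opens to 91 mm and grips with 3 to 60 N. Pads are 32 mm wide; open, the fingers measure 118 mm over their backs; the gripper's body (76 mm by 178 mm) begins 60 mm behind the grasp point.
Start: joints at [61.965, 28.281, 77.091, -0, 74.628, -5.472], TCP at [0.24, 0.577, 0.214] pointing down, gripper open.
Joint ranges: [-166.48, 166.48], [-47.26, 123.95], [12.59, 153.08], [-70.14, 250.14], [6.76, 159.57], [-176.63, 176.63]. Speed limits (degrees/s): [108.29, 108.29, 147.25, 172.46, 172.46, 172.46].

## Interface

Orientations are given as a 3x3 rotation matrix whose columns are the frame's x, y, z axes.
In Python, from bench import ctrl gives the robot as it stands. The module is installed in compiled form; this text tells all that it offers. Calls block until the motion is done:
- ctrl.goto(position, orientation): joint-space move of the TCP to a pose.
- ctrl.move_l(position, vel=0.15, ori=None, contact_N=None): straight line of the TCP; ori=None keeps the orientation; vel is the mean speed in m/s. With contact_N (N) it stops when the force on the tool has changed by that much, and returns True; else False.
- ctrl.movej(angles): joint-space move.
- ctrl.command_gripper(opening): opening from 0.0 (shut) to 1.0 (fully open); the grip force is fixed at half the most; returns when the fingers have stopped.
- ctrl.sleep(seconds).
- ctrl.ik(position, orientation): joint angles nearest the present ones, or None.
- ctrl.read_camera(name): name is "side" or "top" or "wrist"; returns the picture (400x640x3 uint8, blue, green, red); there is no depth.
- ctrl.camera_params(name): a dict with "fx", "fy", "cx", "cy" (pixels), "D" ([k1, k2, p1, p2, k3] as OpenCV has them; the pictures are not rectified), "pose" (4x4, takes a point from camera to world coordinates); the wrist camera has in their place "T_tool_cam" (4x4, takes a point from camera to tool coordinates, whose origin is the TCP and whose axes are the tool frame's). Camera axes: x right, y up, looking along -z (the intrinsics and any distortion apply to the point x, -y, -z); pixel columns grow to the right and rows downward; lengths in m; the calibration is good to about 2 mm. A picture is of the moment at which its call begins: read the wrist's pose just before it. camera_params takes no time and is no camera call.
A pose or a line that the arm cannot do raises ctrl.MotionError and nothing moves.
- ctrl.sign_off(): hands the job in, once; it reports no verdict.
Readings, each from a call of its own:
- ctrl.current_t(): time.
- ctrl.current_q(): joint angles.
- ctrl.current_dq(): joint speeds.
- ctrl.current_effort(): joint torques, N m.
- ctrl.current_tool_pos(): TCP position.
- ctrl.current_eef_rot(): TCP orientation.
- ctrl.current_contact_force(): force on the tool from outside, world axes, zero at the start.
- ctrl.current_wrist_torque(): the same for the moment, N m.
- ctrl.current_grip_width(): opening from 0.0 (shut) to 1.0 (fully open).
Only numpy, scipy, OpenCV 4.12 (cv2) and the standard library are available. Lean on these libraries where they do the work, as an engineer would, in place of code of your own. Each camera call takes 0.05 s, during which the arm holds its last target.

## Working session

There is one attempt and no reset: what is moved stays moved. The work goes in short steps, each a Python script; the robot and the scene stay as the last script left them, time stands still between calls to the robot, and variables do not carry over. Pictures are saved under pics/ and viewed, and the job is handed in when it is done.

```bash
mkdir -p pics; ls
python3 - <<'E'
from bench import ctrl
import cv2
for n in ["top","side","wrist"]:
    im=ctrl.read_camera(n); cv2.imwrite(f"pics/{n}0.png",im)
    p=ctrl.camera_params(n); print(n,p)
print(ctrl.current_t())
E
```

```text
pics
top {'fx': 419.496444411612, 'fy': 419.496444411612, 'cx': 317.1349179266087, 'cy': 188.76849234570568, 'D': array([-0.05523589,  0.        ,  0.        ,  0.        ,  0.        ]), 'pose': array([[-0.01778019,  0.99182483, -0.12636208,  0.39446798],
       [-0.99984089, -0.01745615,  0.00367129,  0.04376041],
       [ 0.00143548,  0.12640725,  0.99197739,  1.10421575],
       [ 0.        ,  0.        ,  0.        ,  1.        ]])}
side {'fx': 365.3601130397615, 'fy': 365.3601130397615, 'cx': 320.44696416019826, 'cy': 202.14293825892548, 'D': array([-0.08437646,  0.        ,  0.        ,  0.        ,  0.        ]), 'pose': array([[ 0.80180149,  0.38071595, -0.46061886, -0.02369335],
       [-0.59754087,  0.50084274, -0.62618005, -0.67000232],
       [-0.00769912,  0.77731069,  0.6290698 ,  0.7753415 ],
       [ 0.        ,  0.        ,  0.        ,  1.        ]])}
wrist {'fx': 290.0835645437767, 'fy': 290.0835645437767, 'cx': 317.56405653279137, 'cy': 198.93331643233492, 'D': array([-0.05153406,  0.        ,  0.        ,  0.        ,  0.        ]), 'T_tool_cam': array([[ 9.99999476e-01, -2.81062796e-04, -9.84357922e-04,
        -1.57709105e-03],
       [-8.70229195e-04,  2.73012251e-01, -9.62010163e-01,
        -1.69960256e-01],
       [ 5.39127038e-04,  9.62010515e-01,  2.73011864e-01,
         7.70924818e-02],
       [ 0.00000000e+00,  0.00000000e+00,  0.00000000e+00,
         1.00000000e+00]])}
0.15
```

View pics/top0.png

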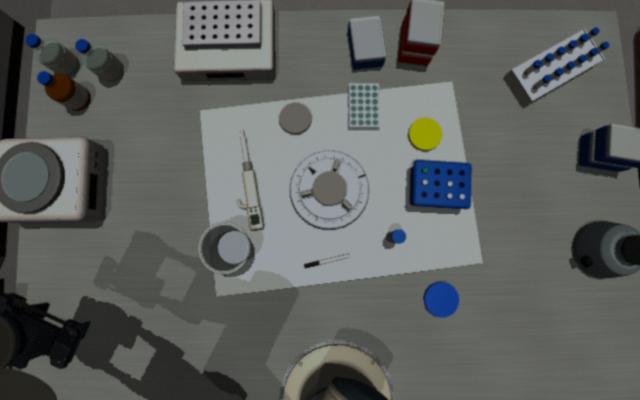

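View pics/side0.png

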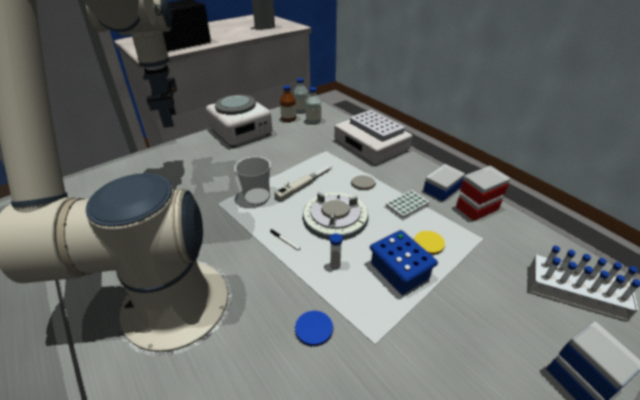

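View pics/wrist0.png

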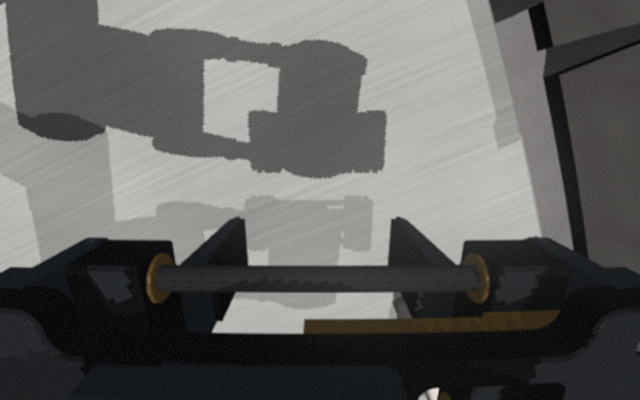

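```bash
cat > h.py <<'E'
import numpy as np, cv2
from bench import ctrl
def K(p): return np.array([[p['fx'],0,p['cx']],[0,p['fy'],p['cy']],[0,0,1.]])
F=np.diag([1,-1,-1,1.])
def pose(n):
    p=ctrl.camera_params(n)
    if n!='wrist': return p,p['pose']
    T=np.eye(4);T[:3,:3]=ctrl.current_eef_rot();T[:3,3]=ctrl.current_tool_pos()
    return p,T@p['T_tool_cam']
def ray(p,T,uv):
    uv=np.array(uv,float).reshape(-1,1,2)
    x=cv2.undistortPoints(uv,K(p),p['D']).reshape(-1,2)
    d=np.c_[x[:,0],-x[:,1],-np.ones(len(x))]@T[:3,:3].T
    return T[:3,3],d
def pt(p,T,uv,z):
    o,d=ray(p,T,uv); return o+d*((z-o[2])/d[:,2])[:,None]
def proj(p,T,X):
    X=np.array(X,float).reshape(-1,3)
    c=(X-T[:3,3])@T[:3,:3]; c=c*[1,-1,-1]
    return cv2.projectPoints(c.reshape(-1,1,3),np.zeros(3),np.zeros(3),K(p),p['D'])[0].reshape(-1,2)
E
python3 - <<'E'
from h import *
im=cv2.imread('pics/top0.png')
c=im[140:240,280:380]; cv2.imwrite('pics/topc.png',cv2.resize(c,(600,600),interpolation=cv2.INTER_CUBIC))
c=im[80:280,195:480]; cv2.imwrite('pics/topd.png',cv2.resize(c,(800,561),interpolation=cv2.INTER_CUBIC))
im=cv2.imread('pics/side0.png')
c=im[180:245,290:380]; cv2.imwrite('pics/sidec.png',cv2.resize(c,(800,578),interpolation=cv2.INTER_CUBIC))
print(ctrl.current_eef_rot())
p,T=pose('top'); print(pt(p,T,[[329,188]],.03))
print(pt(p,T,[[224,247],[398,237],[425,133],[441,170],[250,205]],.05))
E
```

```text
[[ 3.83688283e-01 -4.24138772e-04 -9.23462572e-01]
 [ 9.23462218e-01 -8.12536259e-04  3.83688509e-01]
 [-9.13083997e-04 -9.99999580e-01  7.99154896e-05]]
[[0.53276693 0.00911517 0.03      ]]
[[ 0.38624148  0.27507366  0.05      ]
 [ 0.40344648 -0.16046268  0.05      ]
 [ 0.66944491 -0.24209279  0.05      ]
 [ 0.57163692 -0.27827451  0.05      ]
 [ 0.49044493  0.2100247   0.05      ]]
```

View pics/topc.png

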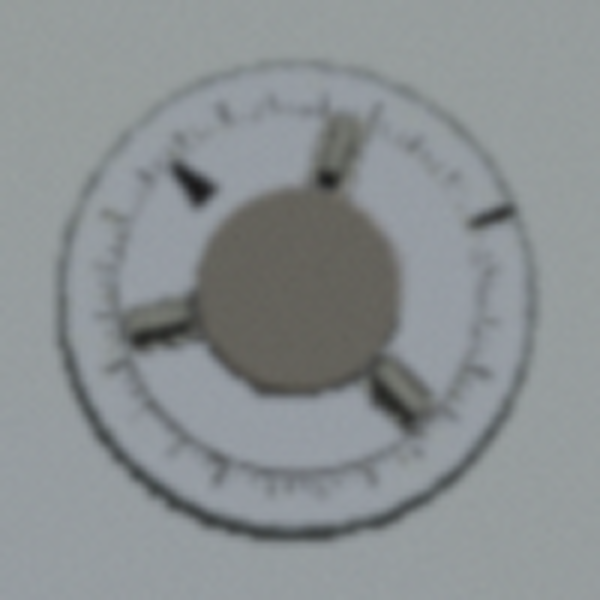

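View pics/sidec.png

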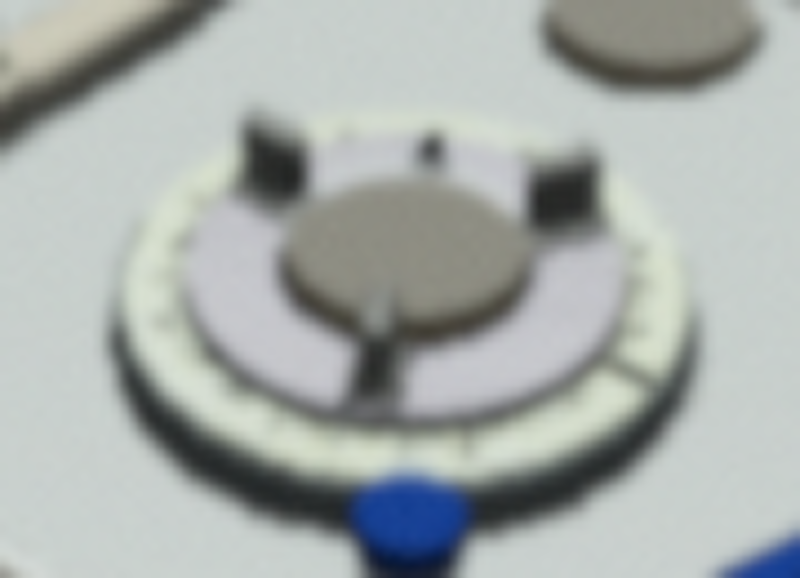

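View pics/topd.png

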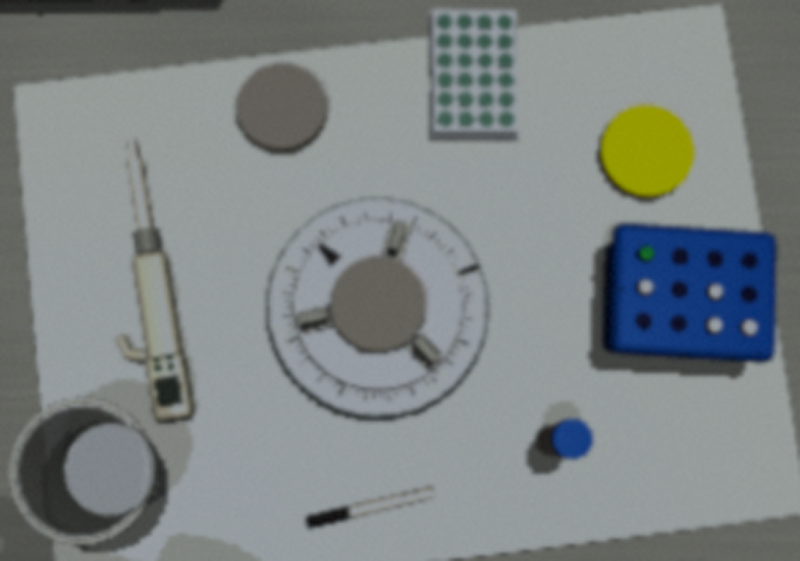

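Top view (crop, 6x): the black pointer's tip is at (173,162) in the crop, or full pixel (308.8,167). The long broad line runs from (472,224) to (514,208), or full pixels (358.6,177.3) to (365.6,174.6). The jaws are at about (340,140), (158,322) and (405,390). The turntable dish is the tan one at full pixel (329,188). The spare dish is at (295,118), and the yellow (425,133) and blue (441,299) discs are look-alikes.

Run:
```python
from h import *
from scipy.optimize import least_squares
p,T=pose('top')
f=lambda u,v:[280+(u+.5)/6-.5,140+(v+.5)/6-.5]
im=cv2.imread('pics/top0.png')
# ring outer edge: radial darkest line; centre fit
g=cv2.cvtColor(im,cv2.COLOR_BGR2GRAY).astype(np.float32)
c0=np.array([.5328,.0091])
for it in range(3):
    P=[]
    for a in np.radians(np.arange(0,360,3)):
        r=np.arange(.088,.116,.0005)
        X=np.c_[c0[0]+r*np.cos(a),c0[1]+r*np.sin(a),np.full(len(r),.0285)]
        uv=proj(p,T,X).astype(np.float32)
        v=cv2.remap(g,uv[:,0].reshape(1,-1),uv[:,1].reshape(1,-1),cv2.INTER_CUBIC)[0]
        i=np.argmin(np.gradient(v)); P.append(X[i,:2])
    P=np.array(P)
    s=least_squares(lambda q:np.hypot(*(P-q[:2]).T)-q[2],[*c0,.1],loss='soft_l1',f_scale=.001)
    c0=s.x[:2]; print(s.x)
c=c0
for n,uv,z in [('start in',(472,224),.0285),('start out',(514,208),.0285),('idx tip',(173,162),.037),('idx base',(205,198),.037),('j',(345,115),.07),('j',(150,325),.07),('j',(410,388),.07),('dish',(299,290),.052)]:
    X=pt(p,T,[f(*uv)],z)[0]; d=X[:2]-c
    print(n,X.round(4),np.hypot(*d).round(4),np.degrees(np.arctan2(d[1],d[0])).round(1))
```

```text
[0.53048618 0.0091171  0.09921058]
[0.53040639 0.00921424 0.09923243]
[0.53030784 0.00922521 0.09920997]
start in [ 0.5606 -0.0675  0.0285] 0.0825 -68.4
start out [ 0.5673 -0.0859  0.0285] 0.1021 -68.7
idx tip [0.5886 0.0613 0.037 ] 0.0781 41.8
idx base [0.5726 0.0478 0.037 ] 0.0572 42.3
j [ 0.6013 -0.0115  0.07  ] 0.0739 -16.3
j [0.5143 0.0713 0.07  ] 0.0641 104.5
j [ 0.4863 -0.0355  0.07  ] 0.0628 -134.5
dish [0.5301 0.0088 0.052 ] 0.0005 -111.3
```

```bash
cat >> h.py <<'E'
C=np.array([.5303,.0092])
def tip(th,r=.067,off=.0185,z=.057):
    """TCP pose in frame of a jaw at world angle th (deg); off = CCW tangential offset"""
    a=np.radians(th);c,s=np.cos(a),np.sin(a)
    P=np.array([C[0]+r*c-off*s,C[1]+r*s+off*c,z])
    R=np.array([[-s,0,-c],[c,0,-s],[0,-1,0]])
    return P,R
E
python3 - <<'E'
from h import *
for j,a0 in (('j1',102),('j2',222),('j3',-18)):
    for d in range(0,121,20):
        P,R=tip(a0-d)
        for nm,RR in (('in',R),('out',R@np.diag([-1,1,-1]))):
            q=ctrl.ik(P,RR); print(j,a0-d,nm,P.round(3),None if q is None else np.round(q,0))
E
```

```text
j1 102 in [0.498 0.071 0.057] [  1.  32. 104.  -0.  45. 169.]
j1 102 out [0.498 0.071 0.057] [  1.  32. 104.  -0.  45. -11.]
j1 82 in [0.521 0.078 0.057] [   2.   33.  100.   -0.   47. -170.]
j1 82 out [0.521 0.078 0.057] [  2.  33. 100.  -0.  47.  10.]
j1 62 in [0.545 0.077 0.057] [   2.   34.   97.   -0.   49. -150.]
j1 62 out [0.545 0.077 0.057] [ 2. 34. 97. -0. 49. 30.]
j1 42 in [0.568 0.068 0.057] [   1.   35.   94.   -0.   51. -131.]
j1 42 out [0.568 0.068 0.057] [ 1. 35. 94. -0. 51. 49.]
j1 22 in [0.585 0.051 0.057] [  -1.   36.   91.   -0.   52. -113.]
j1 22 out [0.585 0.051 0.057] [-1. 36. 91. -0. 52. 67.]
j1 2 in [0.597 0.03  0.057] [ -3.  37.  90.  -0.  53. -95.]
j1 2 out [0.597 0.03  0.057] [-3. 37. 90. -0. 53. 85.]
j1 -18 in [0.6   0.006 0.057] [ -5.  37.  90.  -0.  53. -77.]
j1 -18 out [0.6   0.006 0.057] [ -5.  37.  90.  -0.  53. 103.]
j2 222 in [ 0.493 -0.049  0.057] [-13.  31. 105.  -0.  44.  35.]
j2 222 out [ 0.493 -0.049  0.057] [ -13.   31.  105.   -0.   44. -145.]
j2 202 in [ 0.475 -0.033  0.057] [-11.  30. 107.  -0.  43.  57.]
j2 202 out [ 0.475 -0.033  0.057] [
[... 900 characters left out ...]
-7.  37.  90.  -0.  53. 121.]
j3 -58 in [ 0.581 -0.038  0.057] [-10.  36.  92.  -0.  52. -42.]
j3 -58 out [ 0.581 -0.038  0.057] [-10.  36.  92.  -0.  52. 138.]
j3 -78 in [ 0.562 -0.052  0.057] [-11.  35.  95.  -0.  50. -23.]
j3 -78 out [ 0.562 -0.052  0.057] [-11.  35.  95.  -0.  50. 157.]
j3 -98 in [ 0.539 -0.06   0.057] [-13.  34.  98.  -0.  48.  -5.]
j3 -98 out [ 0.539 -0.06   0.057] [-13.  34.  98.  -0.  48. 175.]
j3 -118 in [ 0.515 -0.059  0.057] [-13.  32. 101.  -0.  46.  15.]
j3 -118 out [ 0.515 -0.059  0.057] [ -13.   32.  101.   -0.   46. -165.]
j3 -138 in [ 0.493 -0.049  0.057] [-13.  31. 105.  -0.  44.  35.]
j3 -138 out [ 0.493 -0.049  0.057] [ -13.   31.  105.   -0.   44. -145.]
```

Run:
```python
from h import *
ctrl.command_gripper(0.0); print(ctrl.current_t(),ctrl.current_grip_width())
P,R=tip(222,off=.032,z=.17)
ctrl.goto(P,R); print(ctrl.current_t(),ctrl.current_q().round(1) if hasattr(ctrl.current_q(),'round') else ctrl.current_q(), ctrl.current_tool_pos(),P)
p,T=pose('wrist'); np.savez('w1.npz',T=T)
im=ctrl.read_camera('wrist'); cv2.imwrite('pics/w1.png',im)
print(ctrl.current_contact_force())
```

```text
1.5167 0.0014783468380529115
3.9667 [-13.5  21.8  96.9   0.   61.3  34.5] [ 0.5021044  -0.05880558  0.17005275] [ 0.50192148 -0.05941239  0.17      ]
[-0.48448151  0.4525142  -0.19388378]
```

View pics/w1.png

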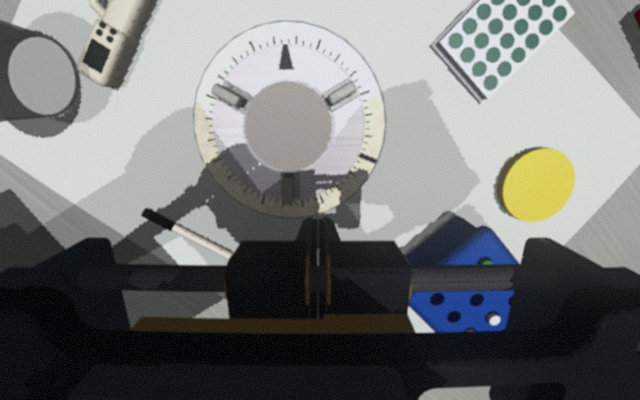

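Wrist view: index mark tip at (285,45), start line around (360,156) to (376,162), jaw2 top at (289,188), and the shut fingertips at (317,220). Next I'll measure the angles in this picture and check them against the top view.

```bash
cat >> h.py <<'E'
def meas(im,p,T,c0=C,name=None):
    """rectify plane views: polar unwrap at ring (z=.0285) and disc (z=.037) about fitted centre"""
    g=cv2.cvtColor(im,cv2.COLOR_BGR2GRAY).astype(np.float32)
    def polar(c,z,r,a):
        A,Rr=np.meshgrid(np.radians(a),r)
        X=np.c_[(c[0]+Rr*np.cos(A)).ravel(),(c[1]+Rr*np.sin(A)).ravel(),np.full(A.size,z)]
        uv=proj(p,T,X).astype(np.float32)
        return cv2.remap(g,uv[:,0].reshape(A.shape),uv[:,1].reshape(A.shape),cv2.INTER_CUBIC)
    return polar
E
python3 - <<'E'
from h import *
im=cv2.imread('pics/w1.png');T=np.load('w1.npz')['T'];p=ctrl.camera_params('wrist')
def s(n,uv,z):
    X=pt(p,T,[uv],z)[0];return X
c=s('dish',(288,125),.052); print('dish centre',c)
for n,uv,z in [('idx',(285,45),.037),('idxb',(287,69),.037),('s in',(358,154),.0285),('s out',(376,161),.0285),('j1',(230,95),.07),('j3',(343,93),.07),('j2',(289,188),.07)]:
    X=s(n,uv,z)
    for cc in (C,):
        d=X[:2]-cc; print(n,X.round(4),np.hypot(*d).round(4),np.degrees(np.arctan2(d[1],d[0])).round(1))
c=im[10:260,180:400]; cv2.imwrite('pics/w1c.png',cv2.resize(c,None,fx=2.4,fy=2.4,interpolation=cv2.INTER_CUBIC))
E
```

```text
dish centre [0.53427194 0.00782341 0.052     ]
idx [0.5879 0.0598 0.037 ] 0.0767 41.3
idxb [0.5728 0.0442 0.037 ] 0.055 39.5
s in [ 0.5596 -0.0662  0.0285] 0.0809 -68.8
s out [ 0.5673 -0.0858  0.0285] 0.102 -68.7
j1 [0.5211 0.0622 0.07  ] 0.0538 99.8
j3 [ 0.5893 -0.0112  0.07  ] 0.0624 -19.1
j2 [ 0.4919 -0.0321  0.07  ] 0.0564 -132.9
```

View pics/w1c.png

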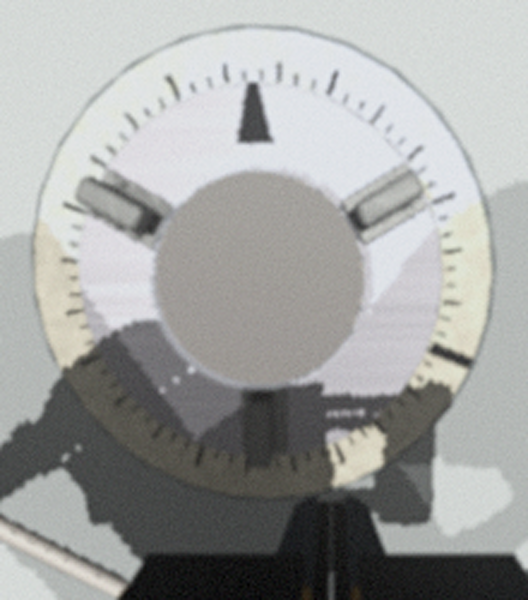

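```bash
sed -i 's/^C=.*/C=np.array([.5313,.0087])/' h.py
python3 - <<'E'
from h import *
P,R=tip(221.6,off=.032,z=.056)
ctrl.move_l(P,vel=.08,ori=R); print(ctrl.current_t(),ctrl.current_tool_pos()-P)
f=[np.array(ctrl.current_contact_force()) for _ in range(5)]; print(np.round(f,2))
P,R=tip(221.6,off=.012,z=.056)
r=ctrl.move_l(P,vel=.012,ori=R,contact_N=0.9)
x=np.array(ctrl.current_tool_pos()); d=x[:2]-C; a=np.radians(221.6)
print(r,ctrl.current_t(),'r,off',d@[np.cos(a),np.sin(a)],d@[-np.sin(a),np.cos(a)],np.round(ctrl.current_contact_force(),2))
p,T=pose('wrist'); np.savez('w2.npz',T=T)
im=ctrl.read_camera('wrist'); cv2.imwrite('pics/w2.png',im)
E
```

```text
5.5917 [ 2.71349435e-04 -4.95156748e-05  3.71056312e-04]
[[-0.59 -0.14 -0.1 ]
 [-0.59 -0.14 -0.1 ]
 [-0.59 -0.14 -0.1 ]
 [-0.59 -0.14 -0.1 ]
 [-0.59 -0.14 -0.1 ]]
True 6.7917 r,off 0.06709075648927931 0.015964182262102264 [-0.49 -0.3   0.6 ]
```

View pics/w2.png

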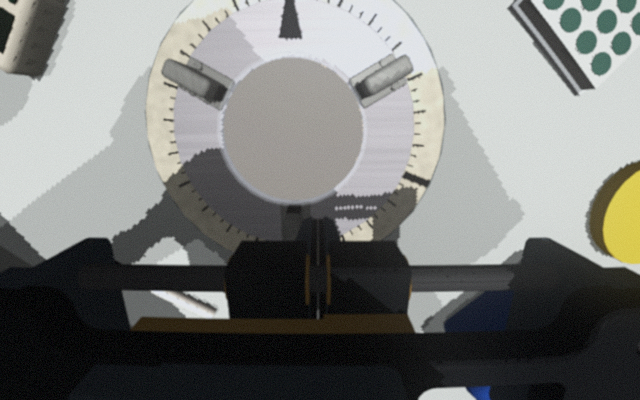

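Run:
```python
from h import *
for th in (215,206,197):
    P,R=tip(th,off=.0155,z=.056)
    ctrl.move_l(P,vel=.014,ori=R)
    print(th,ctrl.current_t(),np.round(ctrl.current_contact_force(),2),(np.array(ctrl.current_tool_pos())-P).round(4))
p,T=pose('wrist'); np.savez('w3.npz',T=T)
im=ctrl.read_camera('wrist'); cv2.imwrite('pics/w3.png',im)
```

```text
215 7.5917 [-0.14  0.1  -0.46] [-0.  0. -0.]
206 8.5083 [-0.35 -1.06 -0.49] [-0.  0. -0.]
197 9.425 [ 0.08 -0.17  0.04] [-0.  0. -0.]
```

View pics/w3.png

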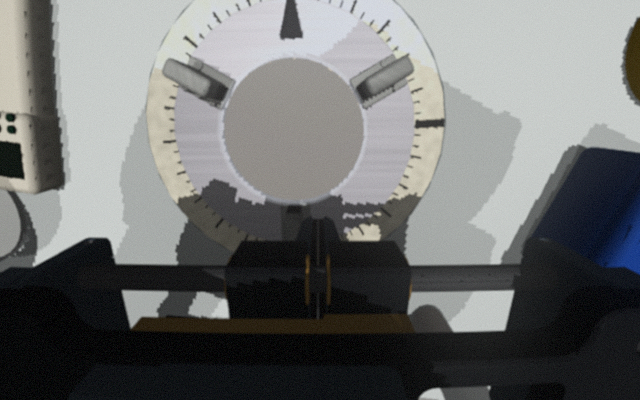

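Run:
```python
from h import *
for th in np.linspace(197,118,9)[1:]:
    P,R=tip(th,off=.0155,z=.056)
    ctrl.move_l(P,vel=.014,ori=R)
    print(th,ctrl.current_t(),np.round(ctrl.current_contact_force(),2))
p,T=pose('wrist'); np.savez('w4.npz',T=T)
im=ctrl.read_camera('wrist'); cv2.imwrite('pics/w4.png',im)
im=ctrl.read_camera('top'); cv2.imwrite('pics/t4.png',im)
cv2.imwrite('pics/t4c.png',cv2.resize(im[140:240,280:380],(600,600),interpolation=cv2.INTER_CUBIC))
```

```text
187.125 10.4667 [-0.95 -0.27  0.06]
177.25 11.4583 [-0.17 -0.43 -1.05]
167.375 12.45 [-0.4   0.06  0.58]
157.5 13.4417 [ 0.17 -0.31 -0.34]
147.625 14.4333 [-0.42  0.1   0.45]
137.75 15.425 [-0.06 -0.31  0.22]
127.875 16.4167 [-0.7   0.17  0.17]
118.0 17.4083 [-0.36  0.4   0.57]
```

View pics/w4.png

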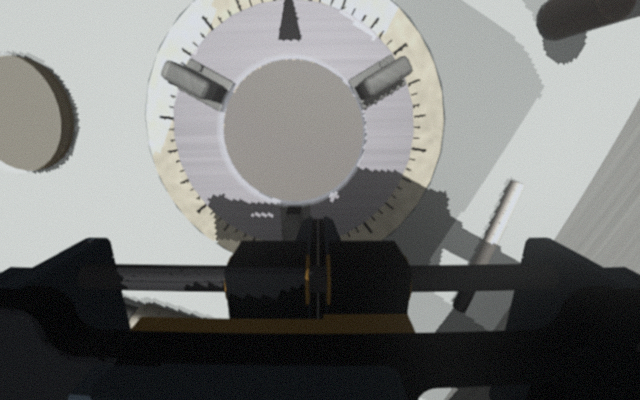

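View pics/t4c.png

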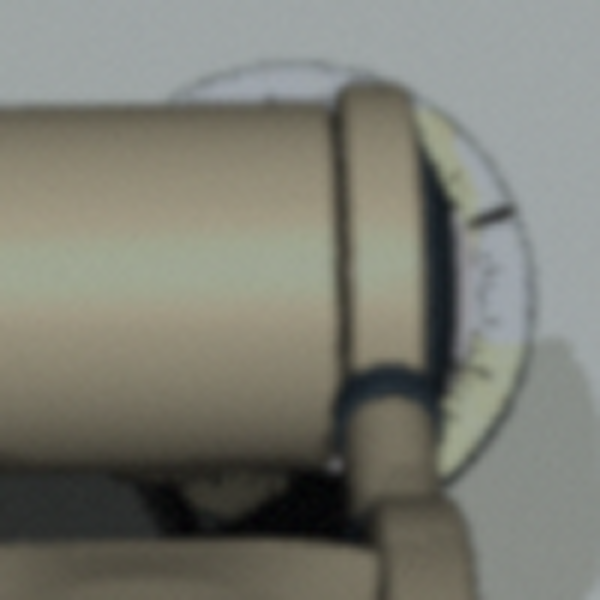

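The table has turned with the tool; the wrist view shows the index at the top centre (289,0–38). The start line is out of that frame, so I'll back off and rise to measure.

Run:
```python
from h import *
P,R=tip(118,off=.022,z=.056); ctrl.move_l(P,vel=.03,ori=R)
P[2]=.17; ctrl.move_l(P,vel=.1,ori=R); print(ctrl.current_t())
p,T=pose('wrist'); np.savez('w5.npz',T=T)
im=ctrl.read_camera('wrist'); cv2.imwrite('pics/w5.png',im)
cv2.imwrite('pics/w5c.png',cv2.resize(im[0:130,200:380],None,fx=4.4,fy=4.4,interpolation=cv2.INTER_CUBIC))
```

```text
19.1667
```

View pics/w5.png

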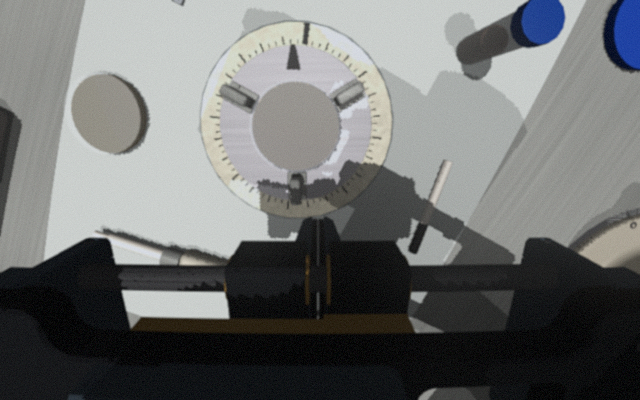

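View pics/w5c.png

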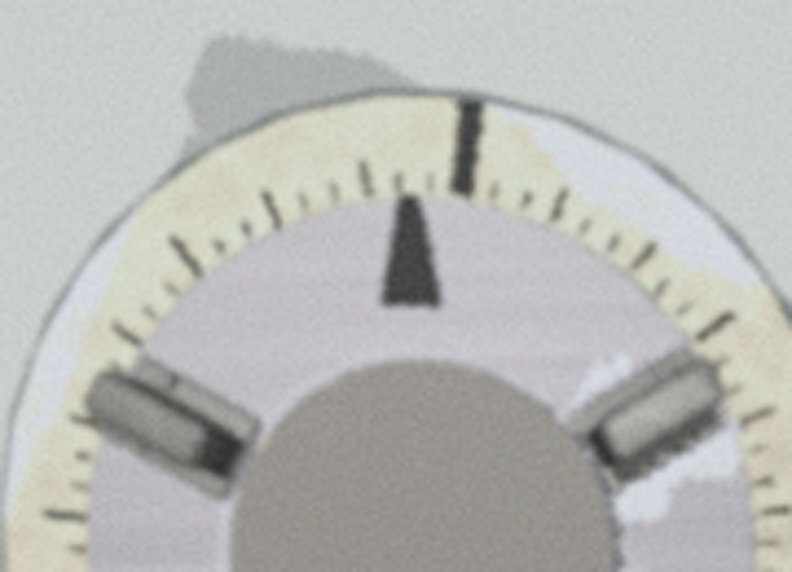

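Crop (4.4x): index tip at (408,196), base middle at (411,305); start line from (462,193) to (470,102). About 8–9° still to go.

```bash
cat >> h.py <<'E'
from scipy.optimize import least_squares
def centre(im,p,T,z=.0285,rng=(.09,.112),c0=None):
    g=cv2.cvtColor(im,cv2.COLOR_BGR2GRAY).astype(np.float32)
    c=np.array(C if c0 is None else c0)
    for it in range(3):
        P=[]
        for a in np.radians(np.arange(0,360,3)):
            r=np.arange(*rng,.0003)
            X=np.c_[c[0]+r*np.cos(a),c[1]+r*np.sin(a),np.full(len(r),z)]
            uv=proj(p,T,X).astype(np.float32)
            if uv.min()<2 or uv[:,0].max()>637 or uv[:,1].max()>205: continue
            v=cv2.remap(g,uv[:,0].reshape(1,-1),uv[:,1].reshape(1,-1),cv2.INTER_CUBIC)[0]
            P.append(X[np.argmin(v) ,:2])
        P=np.array(P)
        s=least_squares(lambda q:np.hypot(*(P-q[:2]).T)-q[2],[*c,.1],loss='soft_l1',f_scale=.0005)
        c=s.x[:2]
    return s.x
E
python3 - <<'E'
from h import *
p=ctrl.camera_params('wrist');T=np.load('w5.npz')['T'];im=cv2.imread('pics/w5.png')
s=centre(im,p,T); print(s); c=s[:2]
f=lambda u,v:[200+(u+.5)/4.4-.5,(v+.5)/4.4-.5]
Q={}
for n,uv,z in [('idx',(408,196),.037),('idxb',(411,305),.037),('s in',(462,193),.0285),('s out',(470,102),.0285)]:
    X=pt(p,T,[f(*uv)],z)[0]; d=X[:2]-c; Q[n]=X[:2]; print(n,X.round(4),np.hypot(*d).round(4),np.degrees(np.arctan2(d[1],d[0])).round(2))
for a,b in (('idxb','idx'),('s in','s out')):
    d=Q[b]-Q[a]; print(np.degrees(np.arctan2(d[1],d[0])).round(2))
E
```

```text
[0.53108975 0.0076332  0.10077426]
idx [ 0.5688 -0.0603  0.037 ] 0.0777 -60.95
idxb [ 0.5581 -0.0407  0.037 ] 0.0554 -60.79
s in [ 0.5599 -0.0678  0.0285] 0.0808 -69.07
s out [ 0.567  -0.0851  0.0285] 0.0995 -68.85
-61.36
-67.89
```

```bash
cat > look.py <<'E'
from h import *
import sys
k=sys.argv[1]
p,T=pose('wrist'); np.savez(f'{k}.npz',T=T)
im=ctrl.read_camera('wrist'); cv2.imwrite(f'pics/{k}.png',im)
cv2.imwrite(f'pics/{k}c.png',cv2.resize(im[0:100,240:360],None,fx=6,fy=6,interpolation=cv2.INTER_CUBIC))
print(centre(im,p,T))
E
python3 - <<'E'
from h import *
P,R=tip(118,off=.022,z=.056); ctrl.move_l(P,vel=.1,ori=R)
P,R=tip(118,off=.0165,z=.056); ctrl.move_l(P,vel=.02,ori=R)
for th in (114,110.3):
    P,R=tip(th,off=.0155,z=.056); ctrl.move_l(P,vel=.01,ori=R)
P,R=tip(110.3,off=.022,z=.056); ctrl.move_l(P,vel=.02,ori=R)
P[2]=.17; ctrl.move_l(P,vel=.1,ori=R); print(ctrl.current_t())
E
python3 look.py w6
```

```text
24.0167
[0.5312259  0.00763933 0.10079536]
```

View pics/w6c.png

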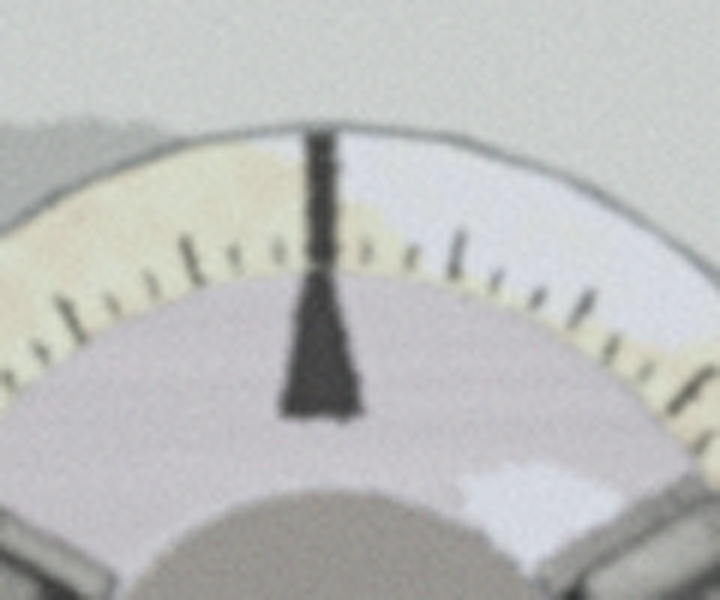

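Run:
```python
from h import *
p=ctrl.camera_params('wrist');T=np.load('w6.npz')['T'];im=cv2.imread('pics/w6.png')
g=255-cv2.cvtColor(im,cv2.COLOR_BGR2GRAY).astype(np.float32)
c=centre(im,p,T)[:2]
def ang(z,rs,c):
    a=np.arange(-80,-56,.1);out=[]
    for r in rs:
        X=np.c_[c[0]+r*np.cos(np.radians(a)),c[1]+r*np.sin(np.radians(a)),np.full(len(a),z)]
        uv=proj(p,T,X).astype(np.float32)
        v=cv2.remap(g,uv[:,0].reshape(1,-1),uv[:,1].reshape(1,-1),cv2.INTER_CUBIC)[0]
        m=v>(v.max()+np.median(v))/2
        out.append(a[m].mean())
    return np.round(out,2)
for dc in ([0,0],[.001,0],[0,.001]):
    cc=c+dc
    i=ang(.037,np.arange(.058,.076,.003),cc); s=ang(.0285,np.arange(.0905,.099,.002),cc)
    print(i,s,i.mean()-s.mean())
```

```text
[-68.65 -69.05 -68.85 -68.95 -68.75 -68.75] [-69.1  -69.1  -69.15 -69.05 -69.1 ] 0.2666666666666657
[-69.6  -69.95 -69.7  -69.75 -69.45 -69.5 ] [-69.7 -69.6 -69.7 -69.6 -69.6] -0.01833333333331666
[-69.   -69.3  -69.15 -69.15 -69.15 -69.  ] [-69.25 -69.25 -69.3  -69.35 -69.3 ] 0.16499999999999204
```

Index and start line agree to about 0.3°. Next I'll move the arm clear and check the whole scene.

Run:
```python
from h import *
P=np.array(ctrl.current_tool_pos());P[2]=.25; ctrl.move_l(P,vel=.12)
ctrl.movej([61.965,28.281,77.091,0,74.628,100]); print(ctrl.current_t())
im=ctrl.read_camera('top'); cv2.imwrite('pics/t7.png',im)
a=cv2.resize(im[140:240,280:380],(400,400),interpolation=cv2.INTER_CUBIC)
b=cv2.imread('pics/top0.png')
cv2.imwrite('pics/t7c.png',np.hstack([a,cv2.resize(im[80:280,195:480],(399,280)).repeat(1,0) if 0 else cv2.copyMakeBorder(cv2.resize(im[80:280,195:480],(399,280)),60,60,0,0,cv2.BORDER_CONSTANT)]))
d=cv2.absdiff(im,b).max(2); cv2.imwrite('pics/t7d.png',np.clip(d[60:300,180:500]*3.,0,255))
```

```text
26.9333[ WARN:0@5.818] global loadsave.cpp:1063 imwrite_ Unsupported depth image for selected encoder is fallbacked to CV_8U.
```

View pics/t7c.png

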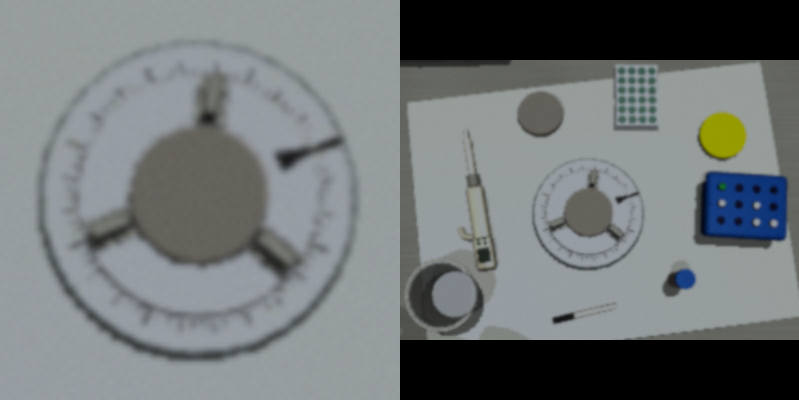

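View pics/t7d.png

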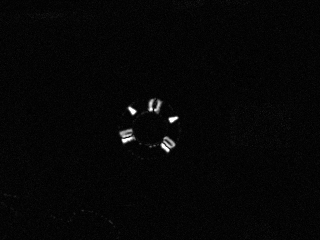

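The top view shows the index pointer running straight into the start line (full pixel about 358,177). The difference image shows that only the jaws and the mark moved, and the dish is still centred.

```bash
python3 -c "
from bench import ctrl
print(max(abs(v) for v in ctrl.current_dq()),ctrl.current_t()); ctrl.sign_off()"
```

```text
0.13522026154982672 26.9833
the job is handed in; nothing more can be done
```

The turntable is at its start position and the job is handed in, at 27 s of the 64 s allowed. I pushed jaw2 about 110° clockwise with the shut fingertips, at roughly 0.2 rad/s on average. I stopped 8° short to measure, made a slower final push, then backed off and moved the arm away.

**Alignment:** the last wrist picture puts the index mark within about 0.3° of the start line. The top view also shows the two in line.

**Rest of the scene:** in the before/after top views of the pad, only the jaws and the index mark changed. The dish is still centred between the jaws, and everything else on the pad is in place. I compared only the pad area, not the whole bench.

**Forces:** readings between pushes stayed around 1 N, close to the sensor noise. The early contact stop at jaw2 may have been set off by that noise, so I confirmed in the pictures that the disc was turning.

**Checks that disagreed:** the turntable centre differed by 1 to 2 mm between the top and wrist cameras, which is within their calibration. A 1 mm shift in the centre changes the alignment reading by up to 0.3°.

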